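# Put the chopstick rest away in the pedal caddy

### The arm

A 6-joint arm with a two-finger parallel gripper is mounted at the origin on the work surface. World frame = base frame: x ahead of the robot, y to its left, z up, the work surface at z = 0. Lengths are in m, angles in degrees, forces in N, time in s.
With the tool pointing down it reaches from about 0.275 to 0.875 m from the base axis. Payload 12.5 kg.
Tool frame: the origin (TCP) lies at the very end of the fingers, on their centre line; the grasp point (between the pads) lies ctrl.tcp_to_grasp behind it (ctrl.tcp_to_grasp is the distance from the TCP to the grasp point, in m); z points along the fingers, y is the direction in which the jaws open and shut (so a half turn about z gives the same grasp; the last joint's range is limited). The gripper opens to 85 mm and grips with 20 to 120 N. Pads are 22 mm wide; open, the fingers measure 114 mm over their backs; the gripper's body (76 mm by 85 mm) begins 54 mm behind the grasp point. The pads swing forward as they close: fully open they stand 13 mm farther back than shut.
Start: joints at [-75.837, 20.094, 94.641, -0, 65.266, -4.847], TCP at [0.179, -0.52, 0.231] pointing down, gripper open.
Joint ranges: [-157.81, 157.81], [-45, 120.19], [0.68, 151.7], [-89.99, 269.99], [4.06, 180], [-164.3, 164.3]. Speed limits (degrees/s): [127.2, 127.2, 159.86, 180, 180, 180].

### API

Orientations are given as a 3x3 rotation matrix whose columns are the frame's x, y, z axes.
In Python, from rig import ctrl, planner, sensors, vision, ticket gives the robot as it stands. Calls block until the motion is done:
- ctrl.goto(position, orientation): joint-space move of the TCP to a pose.
- ctrl.move_straight(position, ori=None, max_speed=0.15, until_force=None): straight line of the TCP; ori=None keeps the orientation; max_speed is the mean speed in m/s. With until_force (N) it stops when the force on the tool has changed by that much, and returns True; else False.
- ctrl.move_joints(angles): joint-space move.
- ctrl.let_go() and ctrl.gripper_close(strength=None): open the fingers fully, or close them until they stop; strength is the grip in N (None keeps the last).
- ctrl.wait(seconds).
- planner.solve_ik(position, orientation): joint angles nearest the present ones, or None.
- sensors.read_state(): the state.
- vision.camera(name): name is "scene" or "side" or "wrist"; returns the picture (400x640x3 uint8, red, green, blue); there is no depth.
- vision.camera_model(name): a dict with "K" (3x3 intrinsics, pixels), "k1" (the pictures are not rectified: a ray, as slopes to the right and down, at radius r is drawn at 1 + k1 r^2 times it, then the intrinsics apply), "rvec" (rotation vector, rad) and "tvec" (3), from world to camera coordinates, as OpenCV has them. Camera axes: x right, y down, z forward; pixel columns grow to the right and rows downward; lengths in m; the calibration is good to about 2 mm. A picture is of the moment at which its call begins: read the wrist's pose just before it. camera_model takes no time and is no camera call; for the wrist camera it gives the pose at the moment of the call.
A pose or a line that the arm cannot do raises ctrl.Unreachable and nothing moves.
- ticket.close_job(): hands the job in, once; it reports no verdict.
Trained networks look in the newest picture that a camera, given by its name, has taken for a name from the list of things; names that differ only in an ending like _2 or _b are one class to them, and where a whole thing is asked for, a point or a joint stands for the part that bears it (a point fixed in the world has none). Each returns a list of dicts, best first, with "p" (0 to 1); they miss things now and then, are a little off and sometimes report something else, mostly with a low value. They report only what shows in the picture. A call takes as long as a camera call. They do not tell look-alikes from the thing itself.
- vision.silhouettes(camera, thing): "region" (400x640 bool, what is visible of it) and "xy" ([column, row] in pixels, amid what is visible of it).
The state is a dict: "clock": time; "joint_pos": joint angles; "dq": joint speeds; "joint_torque": joint torques, N m; "position": TCP position; "orientation": TCP orientation; "force": force on the tool from outside, world axes, zero at the start; "ft_torque": the same for the moment, N m; "gripper_width": opening from 0.0 (shut) to 1.0 (fully open).
Only numpy, scipy, OpenCV 4.12 (cv2) and the standard library are available. Lean on these libraries where they do the work, as an engineer would, in place of code of your own. Each camera call takes 0.05 s, during which the arm holds its last target. There are 200 camera calls.

### The job

Put the ceramic chopstick rest away in the white pedal caddy: press its black pedal right down so the lid swings up, slide it sideways into the hold-open notch and let it catch there, then set the rest down gently, right way up, on the tray inside. Afterwards press the pedal down again, slide it back out of the notch and ease it all the way up so the lid closes without slamming. Be firm but do not force the pedal (stay under 25 N), open and close the lid by the pedal only, never by touching the lid, and leave the bento, cups and paddle where they are.

Things in the scene. Friction and masses are not known exactly. Their poses are not given: they have to be found in the camera images.
- caddy: White box fixed to the worktop, 222 (x) x 170 (y) x 110 mm high, walls 4 mm, closed by a flat grey metal lid 6 mm thick. Origin: on the underside, 90 mm behind the front wall's face (the rear 42 mm is a closed housing for the linkage); z up. Its front, with the pedal, faces its own -x, roughly to the robot; its +y is to the left as the robot sees it.
- tray (a point): Centre of the tray floor inside the caddy, 70 mm above the worktop and 40 mm below the rim; the clear floor is 172 (caddy x) x 162 mm (caddy y). The open lid leans a little over the rear (+x) half; the front half is free from above.
- lid (a joint): Lid angle, rad: 0 closed, grows as it opens about a hinge along the top of the rear (+x) edge, 125 mm behind the caddy's origin. A push rod links it to the pedal: it opens about 4.5 times rocker and falls with it. Held in the notch it stands at about 1.1 to 1.5. If the pedal is let go outside the notch, the lid slams.
- rocker (a joint): Pedal arm angle, rad: 0 fully up, grows as the pedal is pressed. Springs and the lid push the pedal up with 5 to 13 N all the way (most at the start). It meets a hard stop somewhere from 0.31 to 0.39: the gate is set up to 2 mm higher or lower each time and its height is not given, so feel for the stop. Caught in the notch it stands at about 0.24 to 0.33.
- pedal (a joint): Sideways place of the pedal, m: 0 in the upright slot, up to 0.022 towards caddy +y; it moves under a few N when the gate does not hold it, and only while pressed to within about 3 mm (at the pedal) of the stop. Slid to 0.022 and let up some 9 mm, it is caught and holds the lid open. To get out: press to the stop again, slide back to 0, ease up.
- pedal_top (a point): Middle of the black pedal's upper face (moves with it): plate 50 (caddy x) x 52 mm (caddy y); a 9 mm high, 4 mm thick rim along each of its two sides (+y and -y; 44 mm between), open at front and back; push sideways on the inside of a rim. 65 mm in front of the caddy, 85 mm above the worktop when up, about 36 mm when pressed; tilts 0.18 rad either way (front edge high when up).
- rest_center (a point): Centre of the white ceramic chopstick rest, 58 (own x) x 20 (own y) x 14 mm high (its middle 30 mm dips to 8 mm), lying loose on the worktop; z up. About 45 g. Pinch it across its 20 mm width at the middle or the ends.
- bento: Black two-tier bento with lid, 206 (x) x 106 (y) x 108 mm high, loose, bystander. Origin: centre of its underside.
- cup_a: Orange baking cup, 68 mm across, 32 mm high, loose, bystander. Origin: centre of its underside.
- cup_b: The other orange baking cup, same size, bystander.
- paddle: Flat wooden rice paddle 216 mm long, up to 58 mm wide, 8 mm thick, lying loose along its own x (blade to +x), bystander. Origin: on its underside, 100 mm from the handle's end.
- pivot (a point): The pedal arm's pivot inside the caddy: on the caddy's middle line, 20 mm in front of its origin, 55 mm above the worktop; its axis runs along the caddy's y. The middle of the pedal's top is about 140 mm from it and moves on that arc.
- gate (a point): Nominal middle of the steel gate on the caddy's front: a plate with an L-shaped slot, upright part 13 mm wide on the caddy's middle line, at its foot a side notch towards caddy +y. The pedal's 10 mm round steel arm runs in it; a 3 mm tooth at the notch's mouth keeps the arm in.
Not all that is in view belongs to the job. Of the things that look like the part that bears rest_center, the smallest one is meant.

How it is judged:
By the outcome, as a careful person would: the job done as asked, in the order asked, and still so for the second after the job is handed in, with the robot touching nothing.
It also fails if it takes over 72 s, if anything falls off the work surface, if the arm or the gripper's body presses on something with over 40 N, if the wrist force passes 120 N, or if a joint passes its speed limit or range.

## Working session

There is one attempt and no reset: what is moved stays moved. The work goes in short steps, each a Python script; the robot and the scene stay as the last script left them, time stands still between calls to the robot, and variables do not carry over. Pictures are saved under pics/ and viewed, about 8 in all and at most 12, crops included, and the job is handed in when it is done.

```bash
ls; mkdir -p pics; cat > h.py <<'E'
import numpy as np, cv2
from scipy.spatial.transform import Rotation as R
from rig import ctrl, planner, sensors, vision, ticket
def save(img,name): cv2.imwrite('pics/'+name, img[:,:,::-1])
def ray(m,uv):
    K=np.array(m['K']); s=np.array([(uv[0]-K[0,2])/K[0,0],(uv[1]-K[1,2])/K[1,1]]); u=s.copy()
    for _ in range(20): u=s/(1+m['k1']*(u@u))
    Rm=cv2.Rodrigues(np.array(m['rvec'],float))[0]; t=np.array(m['tvec'],float).ravel()
    return -Rm.T@t, Rm.T@np.array([u[0],u[1],1.])
def on_z(m,uv,z):
    c,d=ray(m,uv); return c+d*(z-c[2])/d[2]
def proj(m,P):
    Rm=cv2.Rodrigues(np.array(m['rvec'],float))[0]; p=Rm@np.array(P,float)+np.array(m['tvec'],float).ravel()
    u=p[:2]/p[2]; u=u*(1+m['k1']*(u@u)); K=np.array(m['K']); return np.array([K[0,0]*u[0]+K[0,2],K[1,1]*u[1]+K[1,2]])
def down(yaw):  # jaw (tool y) direction at yaw+90 deg; tool x along yaw
    c,s=np.cos(yaw),np.sin(yaw); return np.array([[c,s,0],[s,-c,0],[0,0,-1.]])
def st(): 
    s=sensors.read_state(); return s
E
python3 - <<'E'
from h import *
ims=[vision.camera('scene'),vision.camera('side')]
save(ims[0],'scene0.png'); save(ims[1],'side0.png')
for c in ('scene','side'):
    m=vision.camera_model(c); print(c,ray(m,(320,200)))
    for t in ('caddy','rest_center','pedal_top','lid','bento','cup_a','paddle'):
        for r in vision.silhouettes(c,t)[:3]:
            g=r['region']; ys,xs=np.nonzero(g); print(t,round(r['p'],2),np.round(r['xy']),g.sum(),(xs.min(),xs.max(),ys.min(),ys.max()),np.round(on_z(m,r['xy'],0.0),3))
s=st(); print(s['clock'],s['orientation'],ctrl.tcp_to_grasp)
E
```

```text
pics
scene (array([ 1.24607647, -0.10102459,  1.10980967]), array([-0.57991243,  0.07626463, -0.81141481]))
caddy 0.86 [344. 232.] 5473 (np.int64(305), np.int64(387), np.int64(177), np.int64(282)) [0.591 0.056 0.   ]
caddy 0.49 [322. 184.] 263 (np.int64(314), np.int64(333), np.int64(176), np.int64(193)) [0.388 0.024 0.   ]
rest_center 0.64 [209. 266.] 3360 (np.int64(183), np.int64(230), np.int64(224), np.int64(306)) [ 0.628 -0.372  0.   ]
rest_center 0.53 [432. 169.] 191 (np.int64(427), np.int64(441), np.int64(158), np.int64(178)) [0.399 0.413 0.   ]
rest_center 0.51 [401. 152.] 192 (np.int64(391), np.int64(414), np.int64(148), np.int64(161)) [0.301 0.33  0.   ]
pedal_top 0.49 [326. 183.] 236 (np.int64(314), np.int64(332), np.int64(177), np.int64(194)) [0.385 0.038 0.   ]
lid 0.76 [345. 224.] 4010 (np.int64(304), np.int64(387), np.int64(187), np.int64(263)) [0.563 0.065 0.   ]
bento 0.77 [205. 264.] 3301 (np.int64(184), np.int64(229), np.int64(224), np.int64(306)) [ 0.62  -0.383  0.   ]
cup_a 0.89 [253. 240.] 364 (np.int64(242), np.int64(263), np.int64(229), np.int64(250)) [ 0.564 -0
[... 1253 characters left out ...]
24.] 3144 (np.int64(326), np.int64(400), np.int64(92), np.int64(155)) [ 0.696 -0.419  0.   ]
bento 0.41 [342. 208.] 390 (np.int64(319), np.int64(354), np.int64(202), np.int64(221)) [ 0.511 -0.063  0.   ]
bento 0.33 [284. 197.] 7466 (np.int64(225), np.int64(353), np.int64(150), np.int64(246)) [ 0.662  0.004 -0.   ]
cup_a 0.9 [393. 179.] 397 (np.int64(382), np.int64(404), np.int64(169), np.int64(190)) [ 0.464 -0.251  0.   ]
paddle 0.78 [221. 279.] 1252 (np.int64(171), np.int64(243), np.int64(253), np.int64(303)) [0.593 0.307 0.   ]
0.8 [[ 9.45455304e-01  3.25751849e-01 -5.97385987e-06]
 [ 3.25751849e-01 -9.45455304e-01  3.35393414e-05]
 [ 5.27748500e-06 -3.36559442e-05 -9.99999999e-01]] 0.0187
```

View pics/scene0.png

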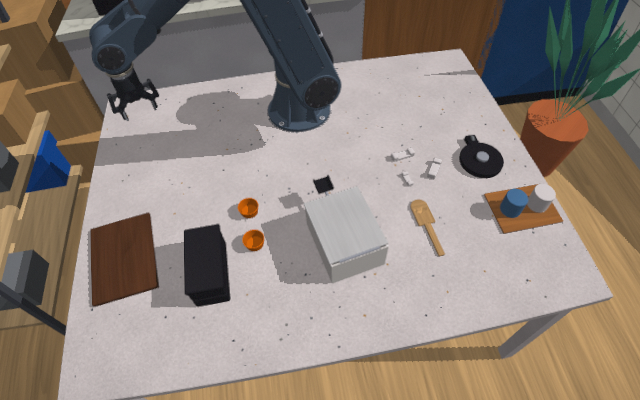

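View pics/side0.png

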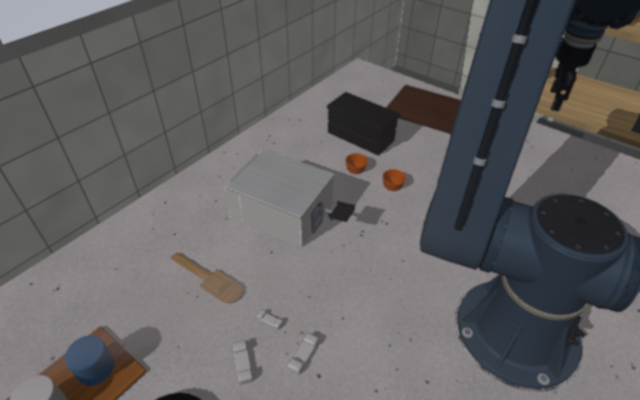

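The three rests show at scene (406,179), (432,168) and (402,154). The one at scene (406,179), side (268,319), is the smallest. The caddy's lid and its black pedal (323,184) are clear. Next I'll fit the caddy pose to both silhouettes and look with the wrist camera.

```bash
cat >> h.py <<'E'
BOX=[(x,y,z) for x in(-.09,.132) for y in(-.085,.085) for z in(0,.116)]
PED=[(x,y,z) for x,z in((-.18,.089),(-.13,.08)) for y in(-.026,.026)]
def c2w(p,P): 
    c,s=np.cos(p[2]),np.sin(p[2]); P=np.atleast_2d(P); return np.c_[p[0]+c*P[:,0]-s*P[:,1],p[1]+s*P[:,0]+c*P[:,1],P[:,2]]
def hullmask(m,W):
    M=np.zeros((400,640),np.uint8); q=cv2.convexHull(np.array([proj(m,w) for w in W],np.float32)); cv2.fillConvexPoly(M,np.round(q*16).astype(np.int32),1,shift=4); return M>0
E
python3 - <<'E'
from h import *
from scipy.optimize import minimize
obs=[]
for c in ('scene','side'):
    vision.camera(c); obs.append((vision.camera_model(c),vision.silhouettes(c,'caddy')[0]['region']))
def cost(p,ob=obs):
    J=0
    for m,g in ob:
        M=hullmask(m,c2w(p,BOX))|hullmask(m,c2w(p,PED)); J+=1-(M&g).sum()/(M|g).sum()
    return J
for ob in (obs,obs[:1],obs[1:]):
    best=min((minimize(cost,(.55,.04,y),args=(ob,),method='Nelder-Mead',options=dict(initial_simplex=[(.55,.04,y),(.58,.04,y),(.55,.07,y),(.55,.04,y+.15)])) for y in(-.3,0,.3)),key=lambda r:r.fun)
    print(best.x,best.fun)
# small rest footprint
m=vision.camera_model('side')
for r in vision.silhouettes('side','rest_center'):
    ys,xs=np.nonzero(r['region']); P=np.array([on_z(m,q,.006)[:2] for q in zip(xs,ys)],np.float32); print(r['p'],cv2.minAreaRect(P))
s=st(); mw=vision.camera_model('wrist'); c,d=ray(mw,(320,200)); O=np.array(s['orientation'])
print('wrist cam in tool',O.T@(c-s['position']),O.T@d,mw['K'],mw['k1'],s['clock'])
E
```

```text
[0.60978046 0.04558097 0.17763454] 0.06252120806913108
[0.6079713  0.04449185 0.17708651] 0.023859282479972155
[0.60910795 0.04558544 0.19975963] 0.03454968944099379
0.65 ((0.43030035495758057, 0.31548020243644714), (0.059925731271505356, 0.02239062450826168), 7.25084924697876)
0.65 ((0.4058481752872467, 0.4198141098022461), (0.029511788859963417, 0.09311783313751221), 54.73005676269531)
wrist cam in tool [ 0.078253    0.00062066 -0.14268564] [-0.3149997   0.00100138  0.94915423] [[277.16134386   0.         319.76443383]
 [  0.         277.16134386 196.97845727]
 [  0.           0.           1.        ]] -0.04682073505324111 1.05
```

```bash
cat >> h.py <<'E'
CAD=np.array([.609,.045,.185])
E
python3 - <<'E'
from h import *
from scipy.optimize import minimize
ped=c2w(CAD,(-.155,0,.085))[0]
ctrl.goto([*ped[:2],.27],down(CAD[2]+np.pi))
print(st()['clock'],st()['joint_pos'])
m=vision.camera_model('wrist'); im=vision.camera('wrist'); save(im,'w1.png')
for t in('pedal_top','lid','caddy'):
    for r in vision.silhouettes('wrist',t)[:2]:
        g=r['region']; ys,xs=np.nonzero(g); P=cv2.minAreaRect(np.c_[xs,ys].astype(np.float32))
        print(t,r['p'],np.round(r['xy']),g.sum(),P, on_z(m,P[0],.086 if t=='pedal_top' else .116))
        if t=='lid': 
            q=cv2.approxPolyDP(cv2.convexHull(np.c_[xs,ys].astype(np.int32)),4,True)[:,0]; print(q.tolist(),[np.round(on_z(m,a,.116)[:2],4).tolist() for a in q])
for n,P in dict(lidF_L=(-.09,.085,.116),lidF_R=(-.09,-.085,.116),ped=(-.155,0,.085)).items(): print(n,proj(m,c2w(CAD,P)[0]))
np.savez('w1.npz',im=im); 
E
```

```text
3.2167 [-3.83204860e+00  7.84522140e+00  1.04867386e+02 -7.19250305e-03
  6.72899027e+01 -1.04346339e+02]
pedal_top 0.76 [318. 177.] 1844 ((320.0, 187.5), (65.0, 44.0), 90.0) [0.47121417 0.01821241 0.086     ]
pedal_top 0.29 [320. 262.] 19735 ((320.7005310058594, 248.83009338378906), (188.30844116210938, 146.996826171875), 89.06844329833984) [0.55360357 0.03443139 0.086     ]
lid 0.63 [319. 284.] 14517 ((319.5, 287.0), (112.0, 147.0), 90.0) [0.59107386 0.03978845 0.116     ]
[[393, 235], [382, 343], [256, 342], [248, 233]] [[0.5044, 0.112], [0.6659, 0.1412], [0.6958, -0.0297], [0.533, -0.0566]]
caddy 0.8 [319. 265.] 19730 ((319.9409484863281, 249.32211303710938), (146.09202575683594, 188.36485290527344), 0.46205273270606995) [0.53851546 0.03060987 0.116     ]
caddy 0.41 [146. 130.] 2088 ((144.75001525878906, 130.25), (53.740108489990234, 48.790367126464844), 45.0) [ 0.43436855 -0.1785953   0.116     ]
lidF_L [392.88730168 235.38956282]
lidF_R [248.96078565 235.61883013]
ped [320.79300678 175.64460535]
```

View pics/w1.png

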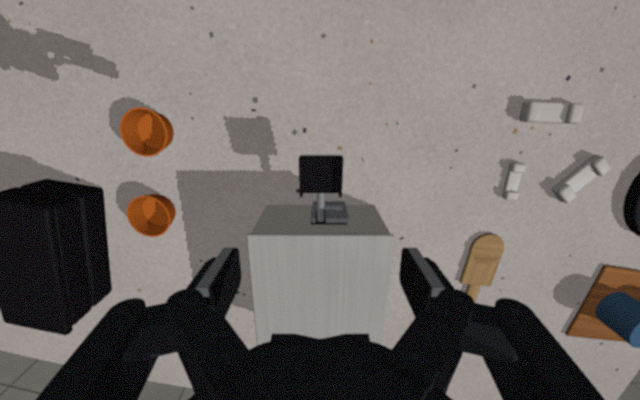

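The wrist view shows the pedal plate at (320,175), the lid's front edge at row 235 from column 249 to 393, and the smallest rest at (513,180). All are within 2 px of my fit. Next I press the pedal down to the stop.

```bash
cat >> h.py <<'E'
CAD=np.array([.608,.0445,.175]); OP=down(CAD[2]+np.pi)
def cw(x,y,z): return c2w(CAD,(x,y,z))[0]
def mv(x,y,z,v,f=None):
    r=ctrl.move_straight(cw(x,y,z),max_speed=v,until_force=f); s=st()
    p=np.array(s['position']); d=p-[*CAD[:2],0]; c,q=np.cos(CAD[2]),np.sin(CAD[2]); F=s['force']
    print(r,'t%.2f'%s['clock'],'caddy xyz mm',np.round(1e3*np.array([c*d[0]+q*d[1],-q*d[0]+c*d[1],d[2]]),1),'F caddy',np.round([c*F[0]+q*F[1],-q*F[0]+c*F[1],F[2]],1),flush=True); return r
E
python3 - <<'E'
from h import *
ctrl.gripper_close(30)
print(st()['gripper_width'],st()['clock'])
ctrl.goto(cw(-.156,0,.11),OP)
mv(-.156,0,.097,.1)
if not mv(-.157,0,.049,.03,20):
    mv(-.157,0,.026,.008,9)
    save(vision.camera('side'),'side1.png')
E
```

```text
-0.0027966070276673988 4.1833
False t5.15 caddy xyz mm [-1.555e+02 -1.000e-01  9.790e+01] F caddy [ 0.9  0.2 -0.5]
False t6.90 caddy xyz mm [-1.575e+02  1.000e-01  4.880e+01] F caddy [-2.7 -0.2  6.7]
True t8.57 caddy xyz mm [-156.3   -0.    36.1] F caddy [-2.2  0.2 12.2]
```

```bash
python3 - <<'E'
from h import *
z=st()['position'][2]+.0003
r=mv(-.1565,.036,z,.02,9)
vision.camera('side'); save(vision.camera('side')[90:310,180:440],'side2.png')
E
python3 -c "
import cv2;cv2.imwrite('pics/side2b.png',cv2.resize(cv2.imread('pics/side2.png'),None,fx=3,fy=3)[:600,:780])"
```

```text
True t10.07 caddy xyz mm [-156.    31.3   36.8] F caddy [-2.  -5.5  6.6]
```

View pics/side2b.png

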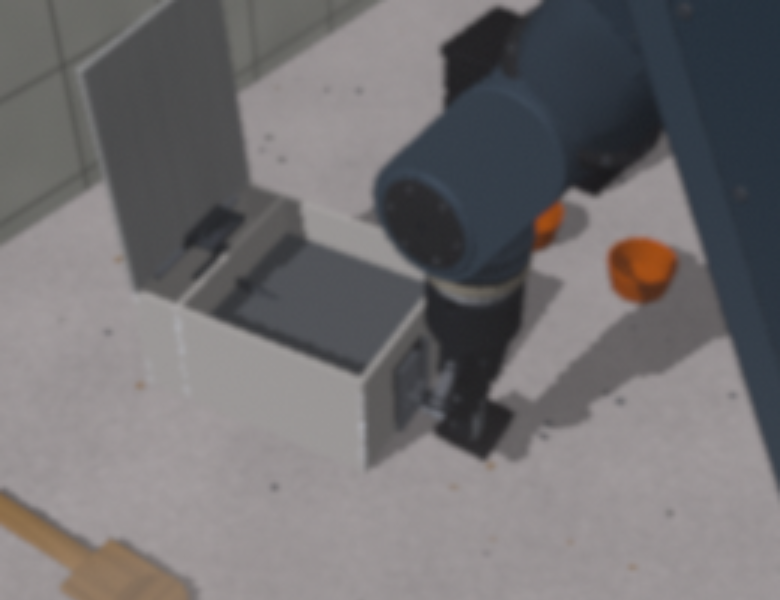

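The lid stands open and the pedal has moved sideways (y 31 mm, consistent with the full 22 mm slide). Now I let it up gently into the notch.

```bash
python3 - <<'E'
from h import *
z0=st()['position'][2]
for k in (5,9,11,14): mv(-.1565,.031,z0+k/1e3,.02)
E
```

```text
False t10.57 caddy xyz mm [-156.5   31.    42. ] F caddy [-2.4 -0.3  6.8]
False t10.93 caddy xyz mm [-156.5   31.1   45.8] F caddy [-0.8  0.3  0.5]
False t11.18 caddy xyz mm [-156.5   31.    47.8] F caddy [-0.8 -0.1  0.1]
False t11.47 caddy xyz mm [-156.4   31.    50.9] F caddy [0.6 0.  0.5]
```

```bash
python3 - <<'E'
from h import *
mv(-.157,.031,.12,.12)
ctrl.let_go()
ctrl.goto([.430,.315,.16],down(np.radians(187)))
m=vision.camera_model('wrist'); im=vision.camera('wrist'); save(im,'w2.png'); print(st()['clock'])
for r in vision.silhouettes('wrist','rest_center'):
    ys,xs=np.nonzero(r['region']); P=np.array([on_z(m,q,.007)[:2] for q in zip(xs,ys)],np.float32); print(r['p'],r['xy'],cv2.minAreaRect(P))
vision.camera('side')
for r in vision.silhouettes('side','lid')[:1]: print(r['p'],r['xy'],r['region'].sum())
E
```

```text
False t12.20 caddy xyz mm [-157.3   31.1  119.5] F caddy [0.4 0.2 1. ]
14.0833
0.98 [352.0, 76.8] ((0.31925663352012634, 0.3295912444591522), (0.03041941113770008, 0.08639070391654968), 9.851228713989258)
0.76 [421.9, 169.0] ((0.40301015973091125, 0.42164355516433716), (0.03623123839497566, 0.08707375824451447), 53.29990005493164)
0.75 [321.3, 180.0] ((0.4283089339733124, 0.31338265538215637), (0.05895472317934036, 0.019675837829709053), 7.523138046264648)
0.95 [253.9, 115.6] 749
```

View pics/w2.png

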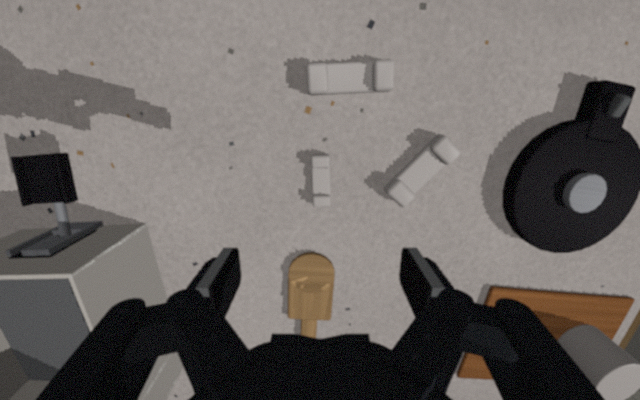

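Wrist view: smallest rest at (321,180), measured 59 x 20 mm, fingers clear on both sides. The caddy lid is held open. Picking.

```bash
python3 - <<'E'
from h import *
O=down(np.radians(187.5)); x,y=.4283,.3134
ctrl.goto([x,y,.06],O)
print(ctrl.move_straight([x,y,.002],max_speed=.06,until_force=6), st()['position'])
ctrl.gripper_close(35); print(st()['gripper_width'],st()['force'],st()['position'])
ctrl.move_straight([x,y,.15],max_speed=.12)
print(st()['clock'],st()['gripper_width'],st()['force'])
ctrl.goto(cw(-.045,0,.2),OP)
s=st(); print(s['clock'],s['position'],cw(-.045,0,.2),s['gripper_width'])
save(vision.camera('wrist'),'w3.png')
E
```

```text
False [0.42852244 0.31351434 0.00230673]
0.2197704412414895 [-0.44463868 -0.8313187   5.1739686 ] [0.42837917 0.31345269 0.00223323]
17.8333 0.2138497426654291 [ 0.14001064  0.57557707 -0.24507767]
19.025 [0.56332679 0.03758233 0.19963668] [0.56368731 0.03666513 0.2       ] 0.22077150901855513
```

View pics/w3.png

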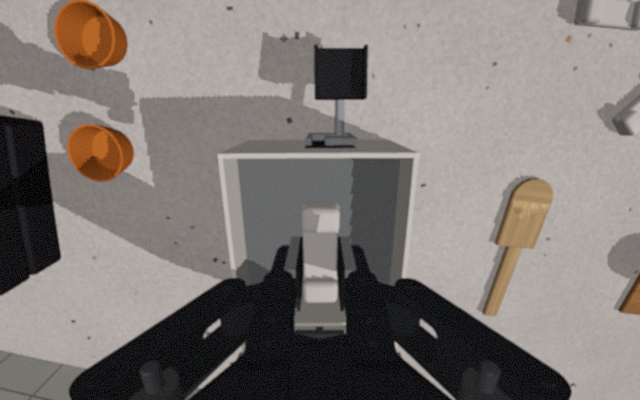

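The rest is held level between the pads at (320,255), centred over the open tray. The pedal is caught in the notch, standing off to one side at (340,75). Lowering.

```bash
python3 - <<'E'
from h import *
mv(-.045,0,.085,.1)
mv(-.045,0,.0705,.01,2)
print(st()['gripper_width'])
ctrl.let_go()
mv(-.045,0,.16,.1)
mv(-.11,0,.22,.15)
m=vision.camera_model('wrist'); im=vision.camera('wrist'); save(im,'w4.png'); print(st()['clock'])
for r in vision.silhouettes('wrist','pedal_top')[:2]: print(r['p'],r['xy'],on_z(m,r['xy'],.045),cw(-.158,.022,.045))
E
```

```text
False t20.38 caddy xyz mm [-44.6  -0.1  85.6] F caddy [ 0.2 -0.1  0. ]
True t21.52 caddy xyz mm [-45.   -0.   72.2] F caddy [-0.5  0.2  4.9]
0.22008424953039044
False t23.22 caddy xyz mm [-45.3   0.  159.4] F caddy [ 0.1 -0.5  0. ]
False t23.96 caddy xyz mm [-109.8    0.   219.5] F caddy [0.2 0.9 0. ]
24.0083
0.78 [335.4, 140.4] [0.45395359 0.03456683 0.045     ] [0.44858283 0.0386549  0.045     ]
0.48 [329.5, 253.5] [0.59617648 0.05441573 0.045     ] [0.44858283 0.0386549  0.045     ]
```

View pics/w4.png

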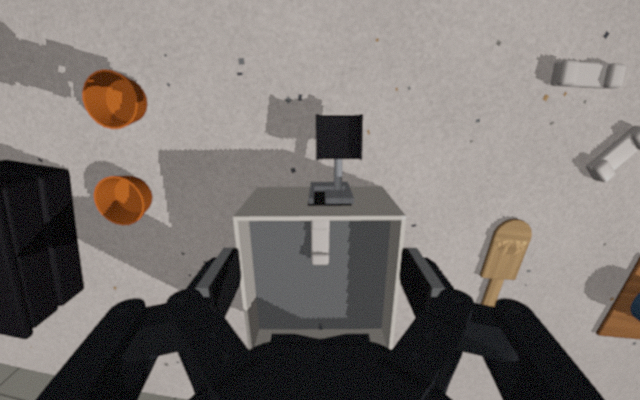

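The rest lies upright on the tray at (320,243), and the pedal plate is caught at (339,136). Now I close the lid by the pedal.

```bash
python3 - <<'E'
from h import *
ctrl.gripper_close(30)
ctrl.goto(cw(-.157,.022,.12),OP)
mv(-.157,.022,.060,.08,10)
mv(-.157,.022,.044,.02,15)
mv(-.157,.022,.026,.006,12)
z=st()['position'][2]+.0003
mv(-.157,-.014,z,.02,9)
E
```

```text
False t26.25 caddy xyz mm [-156.7   21.9   60.4] F caddy [ 0.9  1.2 -0.3]
False t27.20 caddy xyz mm [-157.1   22.    44.1] F caddy [-1.8  0.7  3.5]
True t28.77 caddy xyz mm [-156.2   21.9   36.2] F caddy [-4.   0.4 10.3]
True t30.31 caddy xyz mm [-156.8  -11.3   36.7] F caddy [-1.1  5.2  7.6]
```

```bash
python3 - <<'E'
from h import *
y=-.0108
for z,x in ((.042,-.157),(.050,-.1575),(.058,-.158),(.066,-.1577),(.074,-.157),(.080,-.156),(.084,-.156),(.087,-.156),(.090,-.156),(.094,-.156)): mv(x,y,z,.014)
mv(-.156,y,.13,.1)
mv(-.19,0,.24,.15)
save(vision.camera('wrist'),'w5.png')
save(vision.camera('scene'),'scene5.png')
for r in vision.silhouettes('scene','lid')[:1]: print(r['p'],r['xy'],r['region'].sum())
E
```

```text
False t30.86 caddy xyz mm [-157.2  -10.8   42.1] F caddy [-2.3  0.8  5.6]
False t31.58 caddy xyz mm [-157.5  -10.8   50.2] F caddy [-3.1  1.4  5.6]
False t32.31 caddy xyz mm [-157.5  -10.8   58.4] F caddy [-0.1  2.6  5.6]
False t33.03 caddy xyz mm [-157.3  -10.9   66.1] F caddy [4.  1.5 4.4]
False t33.76 caddy xyz mm [-157.   -10.8   74. ] F caddy [3.6 2.  3.7]
False t34.34 caddy xyz mm [-156.1  -10.8   80. ] F caddy [0.2 2.  4.5]
False t34.77 caddy xyz mm [-155.8  -10.8   84.2] F caddy [2.1 1.4 3.9]
False t35.14 caddy xyz mm [-156.6  -10.7   86.8] F caddy [0.4 0.8 0.4]
False t35.51 caddy xyz mm [-156.   -10.8   90. ] F caddy [-1.  -0.5  0.3]
False t35.94 caddy xyz mm [-156.   -10.8   94.1] F caddy [ 0.9 -0.5  0.3]
False t36.45 caddy xyz mm [-156.1  -10.8  129.8] F caddy [-0.3 -0.2 -0.1]
False t37.38 caddy xyz mm [-1.902e+02  1.000e-01  2.392e+02] F caddy [ 0.5 -0.1 -0.7]
0.71 [425.8, 218.8] 645
```

View pics/w5.png

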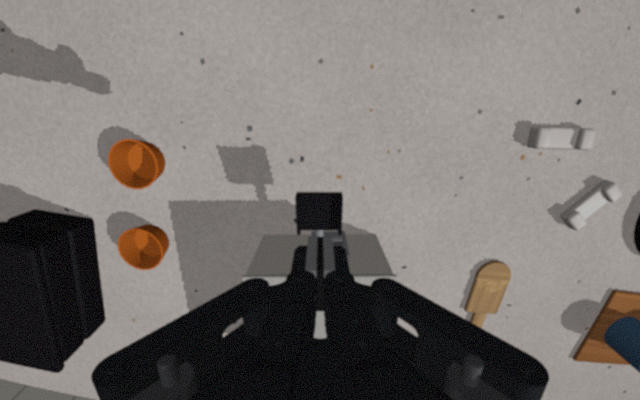

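View pics/scene5.png

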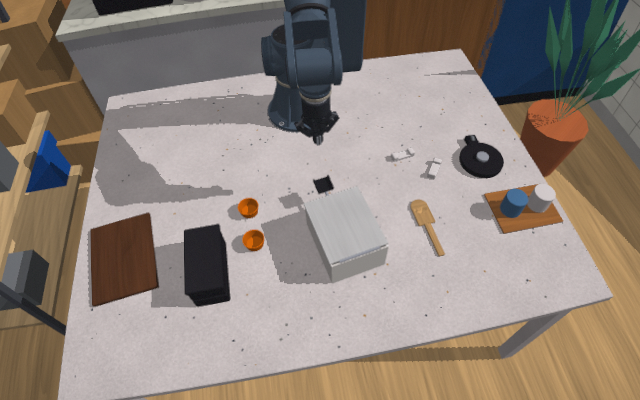

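The lid is flat shut, with its corners where they were at the start. The pedal is up at (323,184), and the cups, bento and paddle haven't moved. Handing in.

```bash
python3 - <<'E'
from h import *
print(ticket.close_job(), st()['clock'])
E
```

```text
the job is handed in; nothing more can be done
the job is handed in; nothing more can be done
```

The chopstick rest is in the caddy and the lid is shut. I handed the job in at about 37.5 s on the robot's clock, under the 72 s limit; no verdict was reported.

- **Opening:** I felt the pedal's stop at 36 mm, then slid the pedal sideways and let it catch in the notch. The wrist picture showed it held there.
- **Placing:** I picked up the smallest of the three rests (measured 59 x 20 mm) and lowered it onto the front half of the tray. It touched down at about 5 N, and the picture afterwards showed it lying right way up.
- **Closing:** I pressed the pedal to the stop again, slid it back and eased it up over about 5 s. The push on the fingers faded to zero at about 87 mm, the top of the travel.
- **Forces:** The highest reading I printed on the pedal was 12 N. I only read it at the end of each move, so brief peaks could have been higher. The press moves were set to stop below 25 N.
- **Last checks:** The final scene picture showed the lid flat shut, the pedal up, and the bento, cups and paddle where they started. The robot was touching nothing. One check disagreed: the network's lid detection in that picture landed on the paddle, so I judged the lid by eye.

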